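# Load the weight checker and latch its push-push tray

### The arm

A 6-joint arm with a two-finger parallel gripper is mounted at the origin on a cart in front of the work surface, level with it; the furniture and walls round the work are solid. World frame = base frame: x ahead of the robot, y to its left, z up, the work surface at z = 0. Lengths are in mm, angles in rad, forces in N, time in s.
With the tool pointing down it reaches from about 375 to 825 mm from the base axis. Payload 5.5 kg.
Tool frame: the origin (TCP) lies at the very end of the fingers, on their centre line; the grasp point (between the pads) lies 19 mm behind it; y points along the fingers, z is the direction in which the jaws open and shut, and the axes are right-handed (so a half turn about y gives the same grasp; the last joint's range is limited). The gripper opens to 85 mm and grips with 20 to 120 N. Pads are 22 mm wide; open, the fingers measure 114 mm over their backs; the gripper's body (76 mm by 85 mm) begins 54 mm behind the grasp point. The pads swing forward as they close: fully open they stand 13 mm farther back than shut.
Start: joints at [1.122, 0.314, -0.047, 1.21, 0, 1.571], TCP at [260.327, 540.578, 231.299] pointing down, gripper open.
Joint ranges: [-2.67, 2.67], [-0.69, 1.73], [-1.03, 1.25], [-2.08, 2.16], [-1.42, 1.45], [-3.14, 3.14]. Speed limits (rad/s): [2.39, 2.39, 3.01, 3.14, 3.14, 3.14].

### API

Orientations are given as [roll, pitch, yaw] about the fixed x, y, z axes, in that order (R = Rz(yaw) Ry(pitch) Rx(roll)).
In Python, from bench import * gives the robot as it stands. The module is installed in compiled form; this text tells all that it offers.
- The arm moves only by the tool move_arm, never from a script. Its argument "steps" is a list that holds one entry, the list of rows, each a list of 6 numbers: the shift along the world's x, y, z as a fraction of full scale, then the turn, a rotation vector about the world's x, y, z as a fraction of full scale. In form: [[[x, y, z, wx, wy, wz], ...]]. A call has 1 to 8 rows; each row shifts and turns the pose as measured when the row begins; what a row does not reach is not made up. Full scale, the value 1, is 15 cm for a shift and 5 degrees for a turn. A row lasts 1/12 s, in which the tool goes at most 41.7 mm and 7.16 degrees, less where a joint would pass 70% of its speed; a pose out of reach is approached as far as the arm can. A call with a number of a shift or a turn outside -1 to 1 is refused whole. A call with a gripper value outside its range is refused whole. "fingers" is the closure in counts, from 0 (fully open) to 255 (shut), set as the call begins (left out, the last holds). The fingers move at their own pace and stop on an object; "squeeze" is the grip in N (left out, the last holds). Time passes only in rows, so rows that do not move let the fingers close. It gives the time, the measured TCP pose, the force and the opening at its end, in the units of the state.
- read_state(): the state, without advancing time (a new reading comes with each control period).
- snapshot(name): name is "scene" or "top" or "wrist"; returns a dict with "img" (480x640x3 uint8, blue, green, red), "K" (3x3 intrinsics, pixels), "k1" (the pictures are not rectified: a ray, as slopes to the right and down, at radius r is drawn at 1 + k1 r^2 times it, then the intrinsics apply), "R" (3x3) and "t" (3): a world point X has camera coordinates R X + t. Camera axes: x right, y down, z forward; pixel columns grow to the right and rows downward; lengths in mm; the calibration is good to about 2 mm. A picture is of the moment at which its call begins. There is no depth.
- job_done(): hands the job in, once; it reports no verdict.
Trained networks look in the newest picture that a camera, given by its name, has taken for a name from the list of things; names that differ only in an ending like _2 or _b are one class to them, and where a whole thing is asked for, a point or a joint stands for the part that bears it (a point fixed in the world has none). Each returns a list of dicts, best first, with "p" (0 to 1); they miss things now and then, are a little off and sometimes report something else, mostly with a low value. They report only what shows in the picture. A call takes as long as a camera call. They do not tell look-alikes from the thing itself.
- find_in(camera, target): "centre" ([x, y, z] in mm, in the coordinates of the camera as it stood for that picture, good to about 4 mm: the middle of the surface that is visible of it).
- cut_out(camera, target): "region" (480x640 bool, what is visible of it).
The state is a dict: "clock": time; "q": joint angles; "joint_velocities": joint speeds; "tau": joint torques, N m; "position": TCP position; "ee_rot": TCP orientation; "force": force on the tool from outside, world axes, zero at the start; "moment": the same for the moment, N m; "grip_width": finger opening in mm.
Only numpy, scipy, OpenCV 4.12 (cv2) and the standard library are available. Lean on these libraries where they do the work, as an engineer would, in place of code of your own. Each camera call takes 0.05 s, during which the arm holds its last target. There are 200 camera calls.

### The job

Stand the middle-sized of the three small brass weights upright in the round pocket of the weight checker's loading tray. Then press on the tray's front until its push-push catch takes, without forcing it, let go and make sure that the tray stays in with the weight standing in its pocket. Leave the other two brass weights and the timer where they are.

Things in the scene. Friction and masses are not known exactly. Their poses are not given: they have to be found in the camera images.
- checker: weight checker, a low white bench instrument, 180 deep x 130 wide x 66 mm high, fixed to the bench; origin at the centre of its underside on the bench; its own -x is its open front (86 mm wide, from 9 to 58 mm above the bench), its own +x is the direction in which the tray slides in, z up. Its front face lies 90 mm from the origin towards -x
- tray (a joint): how far the tray is in, m: 0 = fully out (85 mm before the housing), growing as it slides in along the checker's +x. A spring (3 N out, 6 N in) and damper (1 N per 33 mm/s) push it out. The push-push catch holds it somewhere from 0.047 to 0.074, unlike in each checker: press 5 to 6 mm beyond that, into a rubber buffer (8 N per mm), and let go; it springs back about 6 mm and stays
- press_face (a point): centre of the outer face of the tray's upright front plate (80 wide, 8 thick, 9 to 43 mm above the bench), 27 mm up; x = direction of pressing, z up; moves with the tray. The catch takes at about 9 to 12 N of slow pressing; 13 to 15 N is a sound press, over 20 N harms it. Pressed too little the tray comes fully out again; pressing a latched tray again (9 N or more) frees it
- pocket (a point): centre of the floor of the round pocket in the tray, where the weight's underside goes; 17 mm above the bench, 48 mm behind the outer face of the front plate; the pocket is a plain grey ring, bore 29 mm, 5 mm high, outside 41 mm; x axis = direction of pressing, z up; it moves with the tray
- weight_100g: the middle-sized brass weight, 24 mm in diameter, 36 mm high, with a straight cylindrical body below and a knob on top, standing on the bench; origin at the centre of its underside, z up
- weight_50g: the smallest brass weight, 19 mm in diameter, 29 mm high, to be left alone; origin at the centre of its underside
- weight_200g: the largest brass weight, 30 mm in diameter, 45 mm high, to be left alone; origin at the centre of its underside
- lab_timer: small white timer lying on the bench, 62 x 66 x 19 mm, to be left alone; origin at the centre of its underside
Not all that is in view belongs to the job. What is shaped like the weight_100g but turquoise is not meant.

How it is judged:
By the outcome, as a careful person would: the job done as asked, in the order asked, and still so for the second after the job is handed in, with the robot touching nothing.
It also fails if it takes over 58 s, if anything falls off the work surface, if the arm or the gripper's body presses on something with over 40 N, if the wrist force passes 120 N, or if a joint passes its speed limit or range.

## Working session

There is one attempt and no reset: what is moved stays moved. The work goes in short steps, Python scripts to look and compute and a tool call to move; the robot and the scene stay as the last step left them, time stands still between calls to the robot, and variables do not carry over. Pictures are saved under pics/ and viewed, about 8 in all and at most 12, crops included, and the job is handed in when it is done.

Besides the shell and the picture viewer there is one more tool, called after "Request:" by a JSON object that holds its "fn" and its "kwargs", one argument or row to a line. move_arm: Moves the arm, as the interface text tells. Its arguments: {"type":"object","properties":{"steps":{"type":"array","items":{"type":"array","items":{"type":"array","items":{"type":"number","minimum":-1,"maximum":1}}}},"fingers":{"type":"number"},"squeeze":{"type":"number"}},"required":["steps"]}

```bash
mkdir -p pics; cat > h.py <<'E'
from bench import *
import numpy as np, cv2
def ray(s,u,v):
    K=s["K"];d=np.array([(u-K[0,2])/K[0,0],(v-K[1,2])/K[1,1]]);p=d.copy()
    for _ in range(20): p=d/(1+s["k1"]*(p@p))
    R=np.array(s["R"]);t=np.array(s["t"])
    return -R.T@t, R.T@np.array([p[0],p[1],1])
def onz(s,u,v,z):
    c,r=ray(s,u,v); return c+r*(z-c[2])/r[2]
def proj(s,X):
    c=np.array(s["R"])@np.array(X)+np.array(s["t"]); p=c[:2]/c[2]; p=p*(1+s["k1"]*(p@p))
    K=s["K"]; return np.array([K[0,0]*p[0]+K[0,2],K[1,1]*p[1]+K[1,2]])
def toW(s,c): return np.array(s["R"]).T@(np.array(c)-np.array(s["t"]))
E
python3 - <<'E'
from h import *
st=read_state();print(st["clock"],st["position"],st["ee_rot"],st["force"],st["grip_width"])
for n in("scene","top"):
    s=snapshot(n);cv2.imwrite(f"pics/{n}1.png",s["img"]);print(n,-np.array(s["R"]).T@s["t"])
    for t in("checker","tray","press_face","pocket","weight_100g","weight_50g","weight_200g","lab_timer"):
        print(t,[(round(d["p"],2),toW(s,d["centre"]).round().tolist(),proj(s,toW(s,d["centre"])).round().tolist()) for d in find_in(n,t)[:4]])
print(read_state()["clock"])
E
```

```text
0.0 [260.08508681 540.07602309 230.44543159] [-1.57246441e+00 -2.15326671e-05 -4.48755272e-01] [ 0.43925692 -0.31289641  0.47279919] 85.18785835775999
scene [ 181.52963027 -671.75940901  590.35125173]
checker [(0.81, [612.0, -25.0, 59.0], [321.0, 213.0])]
tray [(0.84, [537.0, -22.0, 17.0], [288.0, 244.0])]
press_face [(0.87, [536.0, -23.0, 21.0], [288.0, 243.0])]
pocket [(0.89, [535.0, -25.0, 18.0], [288.0, 245.0])]
weight_100g [(0.86, [421.0, -230.0, 24.0], [293.0, 337.0]), (0.74, [454.0, -167.0, 23.0], [290.0, 304.0]), (0.7, [507.0, -130.0, 22.0], [305.0, 280.0]), (0.53, [509.0, -202.0, 22.0], [330.0, 303.0])]
weight_50g [(0.49, [566.0, -229.0, 16.0], [368.0, 301.0])]
weight_200g [(0.87, [462.0, -291.0, 31.0], [339.0, 348.0])]
lab_timer [(0.61, [631.0, -164.0, 17.0], [374.0, 265.0])]
top [434.23730795 -63.13415199 975.9733189 ]
checker [(0.63, [629.0, -4.0, 68.0], [284.0, 203.0])]
tray [(0.55, [528.0, -31.0, 19.0], [300.0, 256.0])]
press_face [(0.85, [528.0, -20.0, 15.0], [294.0, 257.0])]
pocket [(0.87, [526.0, -20.0, 21.0], [294.0, 258.0])]
weight_100g []
weight_50g []
weight_200g [(0.53, [463.0, -273.0, 30.0], [421.0, 285.0]), (0.23, [573.0, -219.0, 22.0], [391.0, 232.0])]
lab_timer [(0.75, [642.0, -156.0, 17.0], [359.0, 200.0])]
0.9
```

```bash
python3 - <<'E'
import cv2
a=cv2.imread("pics/scene1.png")[170:400,220:460];b=cv2.imread("pics/top1.png")[150:350,210:470]
a=cv2.resize(a,None,fx=2.5,fy=2.5,interpolation=2)
cv2.imwrite("pics/c1.png",a);cv2.imwrite("pics/c2.png",cv2.resize(b,None,fx=3,fy=3,interpolation=2))
E
```

```text
(no output)
```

View pics/c1.png

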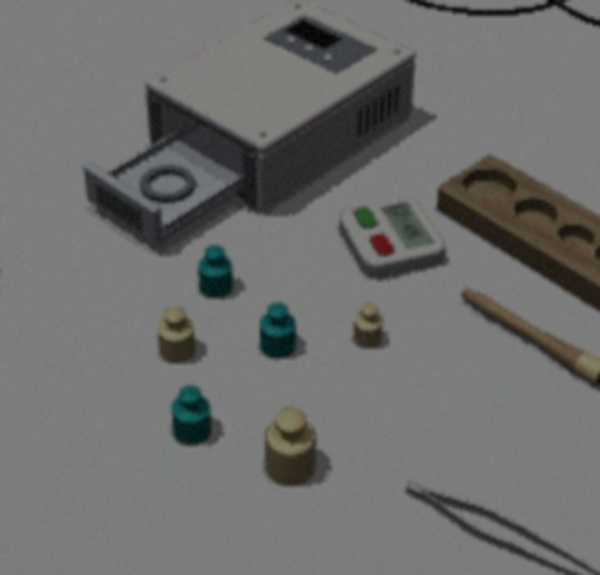

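View pics/c2.png

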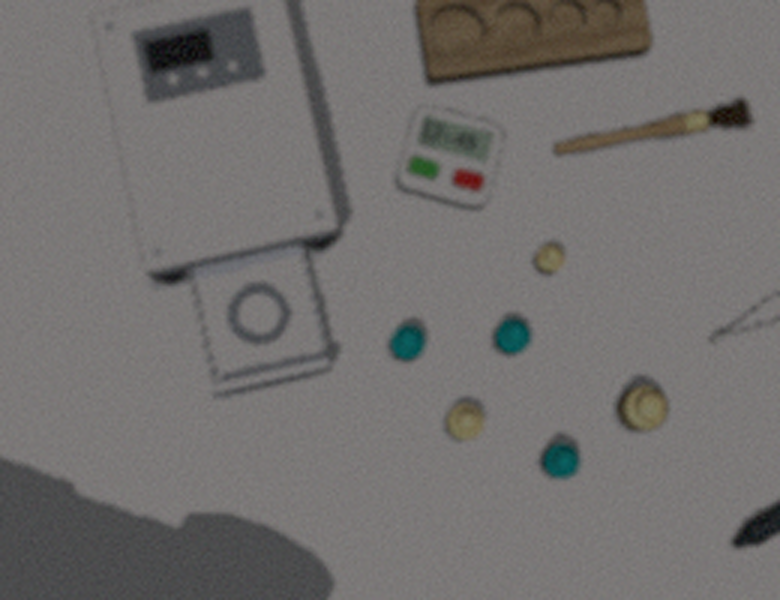

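```bash
python3 - <<'E'
from h import *
s=snapshot("top");sc=snapshot("scene")
f=lambda x,y,z:onz(s,210+x/3,150+y/3,z).round(1)
g=lambda x,y,z:onz(sc,220+x/2.5,170+y/2.5,z).round(1)
print("ring top",f(259,313,22),g(168,183,22))
print("plate",f(215,393,43),f(333,367,43))
print("housing front top",f(150,270,66),f(338,232,66)," right back",f(290,0,66))
print("screws",f(157,253,66),f(319,215,66),f(109,27,66))
print("w100",f(465,420,28),g(177,333,20))
for n,S in(("top",s),("scene",sc)):
    hsv=cv2.cvtColor(S["img"],cv2.COLOR_BGR2HSV)
    m=cv2.inRange(hsv,(18,50,60),(35,255,255))
    k,l,stt,c=cv2.connectedComponentsWithStats(m)
    for i in range(1,k):
        if stt[i,4]>40: print(n,stt[i],c[i].round(1),onz(S,*c[i],18 if n=="scene" else 25).round(1))
E
```

```text
ring top [532.5 -24.2  22. ] [534.3 -24.6  22. ]
plate [478.3   4.9  43. ] [493.3 -73.   43. ]
housing front top [557.8  44.   66. ] [579.5 -78.5  66. ]  right back [737.2 -50.8  66. ]
screws [568.8  39.4  66. ] [591.  -66.4  66. ] [721.7  70.1  66. ]
w100 [ 456.5 -160.2   28. ] [ 457.4 -163.1   20. ]
top [479  49   6  38  78] [481.3  69. ] [ 929.3 -437.2   25. ]
top [ 481  124   95   63 1704] [523.7 154.1] [ 733.4 -512.5   25. ]
top [411 139  12  13  47] [417.  144.8] [ 757.2 -283.1   25. ]
top [400 145  16  24  91] [407.4 156.2] [ 732.6 -261.2   25. ]
top [349 147  15  21  75] [355.3 155.8] [ 735.7 -151.6   25. ]
top [375 147  23  26 121] [382.9 162.9] [ 719.2 -208.8   25. ]
top [410 158  17  10  45] [417.1 163.2] [ 717.  -280.9   25. ]
top [360 166  12   9  42] [364.9 170.3] [ 704.  -170.4   25. ]
top [434 187  13   8  62] [440.9 190.3] [ 657.7 -327.3   25. ]
top [389 231   9  10  66] [393.  235.7] [ 565.1 -222.3   25. ]
top [417 278  15  15 176] [424.2 285.5] [ 461.9 -280.8   25. ]
top [359 285  12  11 109] [364.7 290. ] [ 456.5 -160.    25. ]
scene [410 233  17   9  45] [417.8 236.3] [ 752.9 -147.5   18. ]
scene [396 237  27  22 180] [410.7 247.6] [ 718.1 -165.5   18. ]
scene [418 243  31  27 202] [432.7 256.3] [ 733.  -207.5   18. ]
scene [438 248  21   9  46] [447.5 252.1] [ 763.6 -214.3   18. ]
scene [437 257  49  31 409] [462.8 272.1] [ 744.6 -268.8   18. ]
scene [407 286  37  27 127] [425.6 298.1] [ 646.5 -278.8   18. ]
scene [283 293  14  14 132] [289.4 300.1] [ 460.3 -153.8   18. ]
scene [362 292  11  12  88] [366.6 297.5] [ 568.1 -222.2   18. ]
scene [ 506  292  134  159 4005] [578.3 366.9] [ 724.3 -501.4   18. ]
scene [445 309  18  13 111] [453.7 315.1] [ 655.7 -332.1   18. ]
scene [326 333  20  20 271] [335.2 343.6] [ 468.6 -272.2   18. ]
```

Request:
{"fn": "move_arm", "kwargs": {
  "steps": [
    [[0.14, -0.22, 0, 0, 0, 0.6], [0.14, -0.22, 0, 0, 0, 0.6], [0.14, -0.22, 0, 0, 0, 0.6], [0.14, -0.22, 0, 0, 0, 0.6], [0.14, -0.22, 0, 0, 0, 0.6], [0.14, -0.22, 0, 0, 0, 0.6], [0.14, -0.22, 0, 0, 0, 0.6], [0.14, -0.22, 0, 0, 0, 0.6]]
  ]
}}

```text
clock: 1.67
position: [428.9, 272.8, 231.0]
ee_rot: [-1.567, 0.0, 0.004]
force: [0.8, -0.5, 0.3]
grip_width: 85.9
```

Request:
{"fn": "move_arm", "kwargs": {
  "steps": [
    [[0.06, -0.25, 0, 0, 0, 0.4], [0.06, -0.25, 0, 0, 0, 0.4], [0.04, -0.25, 0, 0, 0, 0.4], [0, -0.25, 0, 0, 0, 0.4], [0, -0.25, 0, 0, 0, 0.3], [0, -0.25, 0, 0, 0, 0.3], [0, -0.25, 0, 0, 0, 0.2], [0, -0.25, 0, 0, 0, 0.2]]
  ]
}}

```text
clock: 2.33
position: [457.0, -41.5, 232.6]
ee_rot: [-1.567, -0.007, 0.245]
force: [1.5, 0.4, -0.5]
grip_width: 85.8
```

Request:
{"fn": "move_arm", "kwargs": {
  "steps": [
    [[0, -0.2, 0, 0, 0, -0.2], [0, -0.2, -0.1, 0, 0, -0.2], [0, -0.2, -0.1, 0, 0, -0.2], [0, -0.2, -0.1, 0, 0, 0], [0, 0, -0.1, 0, 0, 0], [0, 0, 0, 0, 0, 0]]
  ],
  "fingers": 100,
  "squeeze": 30
}}

```text
clock: 2.83
position: [457.1, -175.9, 173.3]
ee_rot: [-1.573, -0.014, 0.18]
force: [-1.0, 0.5, -0.5]
grip_width: 51.9
```

```bash
python3 - <<'E'
from h import *
s=snapshot("wrist");cv2.imwrite("pics/w1.png",s["img"]);print(-np.array(s["R"]).T@s["t"],s["R"][2])
st=read_state();print(st["clock"],st["position"],st["ee_rot"],st["grip_width"],st["q"])
for t in("weight_100g",):
    print(t,[(round(d["p"],2),toW(s,d["centre"]).round().tolist(),proj(s,toW(s,d["centre"])).round().tolist()) for d in find_in("wrist",t)[:4]])
print(proj(s,[456.5,-161,0]),proj(s,[456.5,-161,36]))
E
```

```text
[ 390.96706034 -188.75620122  315.11781464] [ 0.26806504  0.04613739 -0.96229542]
2.8833 [ 457.80221256 -176.01849171  174.68253356] [-1.57401061 -0.01500513  0.18078283] 51.80219879303853 [-0.37051606  0.12881143 -0.41300181  1.01451728  0.00512122 -0.55123774]
weight_100g [(0.77, [429.0, -226.0, 24.0], [264.0, 172.0]), (0.67, [506.0, -125.0, 25.0], [370.0, 285.0]), (0.63, [458.0, -162.0, 22.0], [338.0, 221.0]), (0.56, [507.0, -200.0, 23.0], [283.0, 270.0])]
[338.20477008 214.59079166] [340.35867543 224.6251524 ]
```

View pics/w1.png

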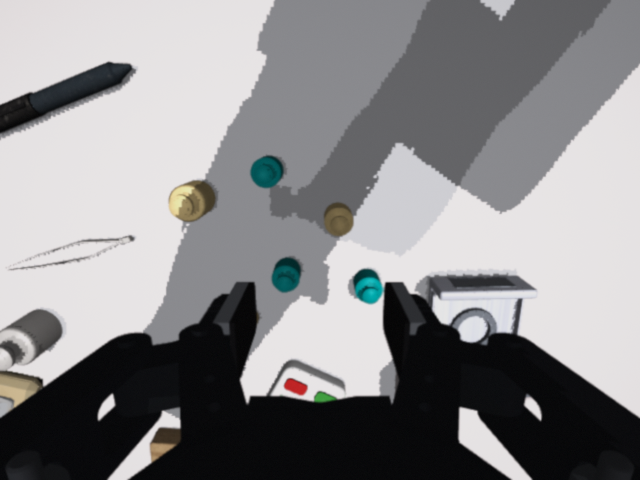

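Request:
{"fn": "move_arm", "kwargs": {
  "steps": [
    [[0, 0.1, 0, 0, 0.17, 0.1], [0, 0, -0.15, 0, 0, 0], [0, 0, -0.15, 0, 0, 0], [0, 0, -0.15, 0, 0, 0], [0, 0, -0.15, 0, 0, 0], [0, 0, -0.12, 0, 0, 0], [0, 0, 0, 0, 0, 0]]
  ]
}}

```text
clock: 3.52
position: [467.1, -154.9, 75.2]
ee_rot: [-1.579, -0.017, 0.203]
force: [-0.6, 1.2, -0.6]
grip_width: 51.8
```

Request:
{"fn": "move_arm", "kwargs": {
  "steps": [
    [[-0.07, -0.04, -0.05, 0, 0, 0], [0, 0, -0.05, 0, 0, 0], [0, 0, 0, 0, 0, 0]]
  ]
}}

```text
clock: 3.77
position: [459.7, -159.0, 63.5]
ee_rot: [-1.58, -0.021, 0.208]
force: [0.7, -0.1, 0.4]
grip_width: 51.8
```

```bash
python3 - <<'E'
from h import *
s=snapshot("wrist");cv2.imwrite("pics/w2.png",s["img"][150:480,150:550])
st=read_state();print(st["clock"],st["position"],st["ee_rot"],st["grip_width"])
print([(round(d["p"],2),toW(s,d["centre"]).round().tolist(),proj(s,toW(s,d["centre"])).round().tolist()) for d in find_in("wrist","weight_100g")[:4]])
print(proj(s,[456.5,-161,0])-150,proj(s,[456.5,-161,36])-150)
E
```

```text
3.8167 [ 459.95773691 -159.13710975   64.07857925] [-1.5804638  -0.02155617  0.20780947] 52.055361922021646
[(0.64, [432.0, -221.0, 24.0], [210.0, 189.0]), (0.6, [454.0, -159.0, 23.0], [324.0, 256.0]), (0.58, [504.0, -125.0, 24.0], [365.0, 350.0]), (0.5, [509.0, -187.0, 18.0], [257.0, 332.0])]
[170.12427608  95.36221125] [169.52908776 117.78886926]
```

View pics/w2.png

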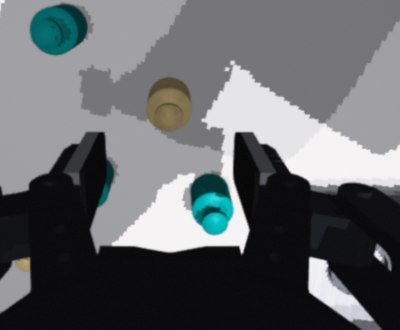

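Request:
{"fn": "move_arm", "kwargs": {
  "steps": [
    [[-0.023, -0.013, -0.05, 0, 0.2, -0.15], [0, 0, -0.1, 0, 0, 0], [0, 0, -0.1, 0, 0, 0], [0, 0, -0.06, 0, 0, 0], [0, 0, 0, 0, 0, 0]]
  ]
}}

```text
clock: 4.28
position: [462.1, -162.5, 20.0]
ee_rot: [-1.582, -0.01, 0.193]
force: [-0.4, 0.0, -0.0]
grip_width: 51.8
```

Request:
{"fn": "move_arm", "kwargs": {
  "steps": [
    [[-0.04, 0.01, -0.04, 0, 0, 0], [0, 0, -0.04, 0, 0, 0], [0, 0, -0.01, 0, 0, 0], [0, 0, 0, 0, 0, 0]]
  ]
}}

```text
clock: 4.62
position: [456.0, -161.1, 6.1]
ee_rot: [-1.582, -0.01, 0.192]
force: [0.1, 0.6, -0.3]
grip_width: 52.0
```

Request:
{"fn": "move_arm", "kwargs": {
  "steps": [
    [[0, 0, 0.02, 0, 0, 0], [0, 0, 0, 0, 0, 0], [0, 0, 0, 0, 0, 0], [0, 0, 0, 0, 0, 0], [0, 0, 0, 0, 0, 0], [0, 0, 0, 0, 0, 0]]
  ],
  "fingers": 255,
  "squeeze": 40
}}

```text
clock: 5.12
position: [457.1, -161.5, 10.8]
ee_rot: [-1.583, -0.012, 0.192]
force: [-0.1, 0.1, -1.2]
grip_width: 21.8
```

Request:
{"fn": "move_arm", "kwargs": {
  "steps": [
    [[0, 0, 0.1, 0, 0, 0], [0, 0, 0.15, 0, 0, 0], [0, 0, 0.15, 0, 0, 0], [0, 0, 0.15, 0, 0, 0], [0, 0, 0.15, 0, 0, 0], [0, 0, 0, 0, 0, 0]]
  ]
}}

```text
clock: 5.62
position: [453.6, -160.3, 118.0]
ee_rot: [-1.58, -0.006, 0.192]
force: [1.4, -0.7, 0.3]
grip_width: 21.6
```

Request:
{"fn": "move_arm", "kwargs": {
  "steps": [
    [[0.1, 0.18, 0, 0, 0, 0], [0.1, 0.18, 0, 0, 0, 0], [0.1, 0.18, 0, 0, 0, 0], [0.1, 0.18, 0, 0, 0, 0], [0.08, 0.14, 0, 0, 0, 0], [0, 0, 0, 0, 0, 0], [0, 0, 0, 0, 0, 0]]
  ]
}}

```text
clock: 6.2
position: [528.2, -27.0, 116.5]
ee_rot: [-1.582, -0.008, 0.187]
force: [-1.1, 0.6, -1.4]
grip_width: 21.8
```

```bash
python3 - <<'E'
from h import *
s=snapshot("wrist");sc=snapshot("scene")
a=cv2.resize(s["img"][100:480,150:550],(600,570));b=cv2.resize(sc["img"][180:290,240:300],None,fx=3.3,fy=5.18/1,interpolation=2)
b=cv2.resize(sc["img"][150:300,240:292],(198,570),interpolation=2)
cv2.imwrite("pics/w3.png",np.hstack([a,b]))
st=read_state();print(st["clock"],st["position"],st["ee_rot"],st["grip_width"])
print([(round(d["p"],2),toW(s,d["centre"]).round().tolist(),proj(s,toW(s,d["centre"])).round().tolist()) for d in find_in("wrist","weight_100g")[:4]])
print([(round(d["p"],2),toW(s,d["centre"]).round().tolist(),proj(s,toW(s,d["centre"])).round().tolist()) for d in find_in("wrist","pocket")[:4]])
w=lambda X:((proj(s,X)-[150,100])*1.5).round(1)
print(w([533,-24.5,22]),w([485.8,-34,43]),w([st["position"][0],st["position"][1],st["position"][2]]))
E
```

```text
6.3 [527.70702035 -27.90201554 116.63003203] [-1.58154233 -0.00793944  0.1852242 ] 22.371352698671714
[(0.85, [527.0, -27.0, 128.0], [322.0, 309.0]), (0.71, [508.0, -120.0, 24.0], [185.0, 181.0]), (0.7, [432.0, -219.0, 23.0], [36.0, 26.0]), (0.67, [511.0, -192.0, 25.0], [73.0, 166.0])]
[(0.96, [523.0, -27.0, 14.0], [324.0, 228.0])]
[262.5 218.3] [261.8 114.3] [255.1 297.1]
```

View pics/w3.png

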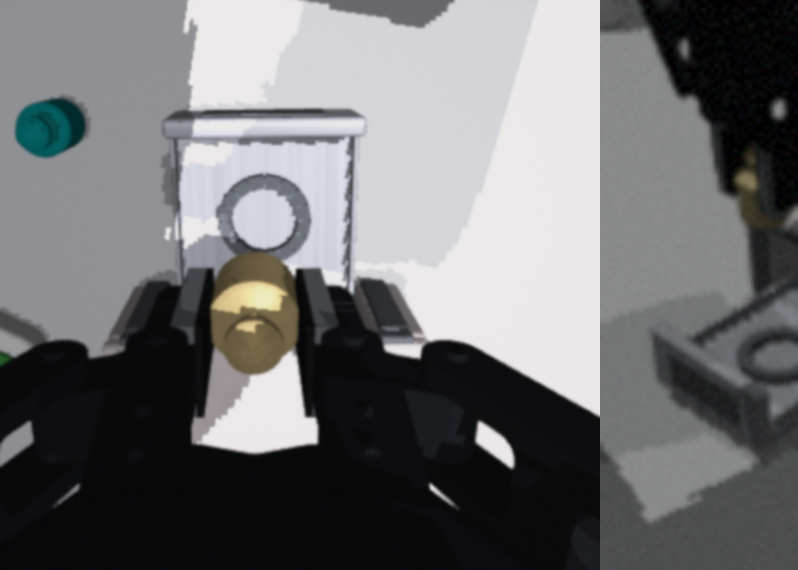

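```bash
python3 - <<'E'
from h import *
s=snapshot("wrist");st=read_state();p=st["position"];print(p)
y=st["ee_rot"][2];d=np.array([np.cos(y),np.sin(y),0])
w=lambda X:((proj(s,X)-[150,100])*1.5).round(1)
for zb in(7,9,11):
  for o in(-2,0,2):
    b=p-[0,0,zb]+o*d
    print(zb,o,"base front",w(b-12*d),"base ctr",w(b),"top",w(b+[0,0,36]))
E
```

```text
[527.70574671 -28.78934089 117.19194809]
7 -2 base front [257.8 243.6] base ctr [257.7 282.9] top [256.8 346.5]
7 0 base front [257.8 250.3] base ctr [257.7 289.3] top [256.8 354.3]
7 2 base front [257.8 256.9] base ctr [257.7 295.6] top [256.8 362.1]
9 -2 base front [257.8 241.3] base ctr [257.7 280.1] top [256.9 342.1]
9 0 base front [257.8 247.9] base ctr [257.7 286.4] top [256.9 349.8]
9 2 base front [257.8 254.4] base ctr [257.7 292.7] top [256.9 357.5]
11 -2 base front [257.9 239. ] base ctr [257.8 277.4] top [257.  337.8]
11 0 base front [257.9 245.5] base ctr [257.8 283.7] top [256.9 345.4]
11 2 base front [257.8 252. ] base ctr [257.7 289.9] top [256.9 353. ]
```

Request:
{"fn": "move_arm", "kwargs": {
  "steps": [
    [[0.028, 0.025, 0, 0, 0, 0], [0, 0, -0.1, 0, 0, 0], [0, 0, -0.12, 0, 0, 0], [0, 0, -0.12, 0, 0, 0], [0, 0, 0, 0, 0, 0], [0, 0, 0, 0, 0, 0]]
  ]
}}

```text
clock: 6.95
position: [533.6, -28.3, 66.7]
ee_rot: [-1.583, -0.013, 0.176]
force: [0.9, 0.7, -0.6]
grip_width: 22.1
```

```bash
cat > r.py <<'E'
from h import *
P=[]
for i in range(4): snapshot("wrist"); P.append(np.r_[read_state()["position"],read_state()["force"],read_state()["grip_width"]])
st=read_state();print(st["clock"],np.mean(P,0).round(1),np.std(P,0).round(1),st["ee_rot"])
E
python3 r.py
```

```text
7.15 [ 5.339e+02 -2.820e+01  6.730e+01 -1.000e-01  0.000e+00 -1.000e+00
  2.210e+01] [0.4 0.1 0.4 0.6 0.6 0.4 0.1] [-1.58332485 -0.01509932  0.17667719]
```

Request:
{"fn": "move_arm", "kwargs": {
  "steps": [
    [[-0.015, 0.027, -0.06, 0, 0.1, 0.2], [-0.005, 0, -0.06, 0, 0, 0], [0, 0, 0, 0, 0, 0], [0, 0, 0, 0, 0, 0]]
  ]
}}

```text
clock: 7.48
position: [533.2, -23.6, 50.3]
ee_rot: [-1.582, -0.01, 0.196]
force: [0.4, -0.9, 0.2]
grip_width: 22.0
```

```bash
python3 r.py
```

```text
7.6833 [ 5.331e+02 -2.370e+01  5.050e+01  1.000e-01 -1.000e-01 -1.100e+00
  2.210e+01] [0.2 0.  0.2 0.5 0.4 0.4 0.2] [-1.58256659 -0.01040237  0.19591616]
```

Request:
{"fn": "move_arm", "kwargs": {
  "steps": [
    [[-0.015, -0.003, -0.05, 0, 0, 0], [0, 0, -0.045, 0, 0, 0], [0, 0, 0, 0, 0, 0], [0, 0, 0, 0, 0, 0]]
  ]
}}

```text
clock: 8.02
position: [531.3, -24.4, 35.5]
ee_rot: [-1.583, -0.011, 0.196]
force: [0.3, -1.0, -0.8]
grip_width: 22.1
```

```bash
python3 r.py; python3 - <<'E'
from h import *
s=snapshot("wrist")
cv2.imwrite("pics/w4.png",cv2.resize(s["img"][220:380,220:420],(800,640),interpolation=2)[:600])
w=lambda X:((proj(s,X)-[220,220])*4).round(1)
d=np.array([np.cos(.193),np.sin(.193),0])
for c in([532.6,-24,22],):
    c=np.array(c);print(w(c),w(c-20.5*d),w(c-14.5*d))
E
```

```text
8.2167 [ 5.315e+02 -2.440e+01  3.580e+01 -0.000e+00  2.000e-01 -6.000e-01
  2.200e+01] [0.3 0.  0.2 0.6 0.5 0.4 0.1] [-1.58307716 -0.01231433  0.19575937]
[410.6 270.5] [411.6  97.6] [411.3 149.5]
```

View pics/w4.png

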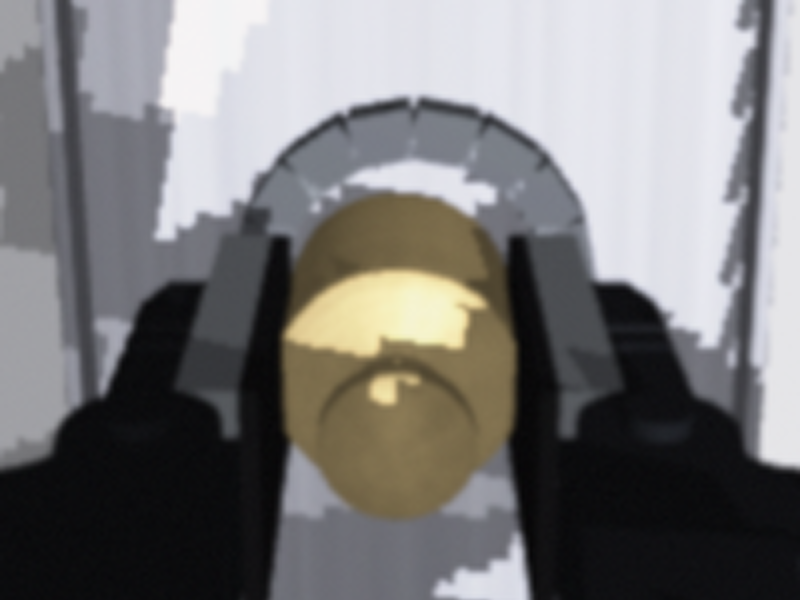

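Request:
{"fn": "move_arm", "kwargs": {
  "steps": [
    [[-0.002, 0.012, 0, 0, 0, 0], [0, 0, 0, 0, 0, 0], [0, 0, -0.025, 0, 0, 0], [0, 0, 0, 0, 0, 0]]
  ]
}}

```text
clock: 8.6
position: [532.4, -22.3, 32.9]
ee_rot: [-1.583, -0.014, 0.196]
force: [-1.0, 0.3, -0.9]
grip_width: 21.7
```

```bash
python3 r.py; python3 - <<'E'
from h import *
s=snapshot("wrist")
cv2.imwrite("pics/w5.png",cv2.resize(s["img"][220:370,220:420],(800,600),interpolation=2)[:600])
w=lambda X:((proj(s,X)-[220,220])*4).round(1)
d=np.array([np.cos(.193),np.sin(.193),0])
c=np.array([532.6,-24,22]);print(w(c),w(c-20.5*d),w(c-14.5*d))
for z in (17,19,21,23):print(z,w(np.r_[532.6,-24,z]-12*d))
E
```

```text
8.8 [ 5.327e+02 -2.240e+01  3.330e+01  2.000e-01 -2.000e-01 -1.000e+00
  2.210e+01] [0.1 0.  0.1 0.2 0.5 0.3 0.1] [-1.58358754 -0.01469892  0.19570363]
[395.1 269.2] [395.6  93.2] [395.5 146. ]
17 [396.1 152.7]
19 [395.8 158.6]
21 [395.5 164.6]
23 [395.3 170.8]
```

View pics/w5.png

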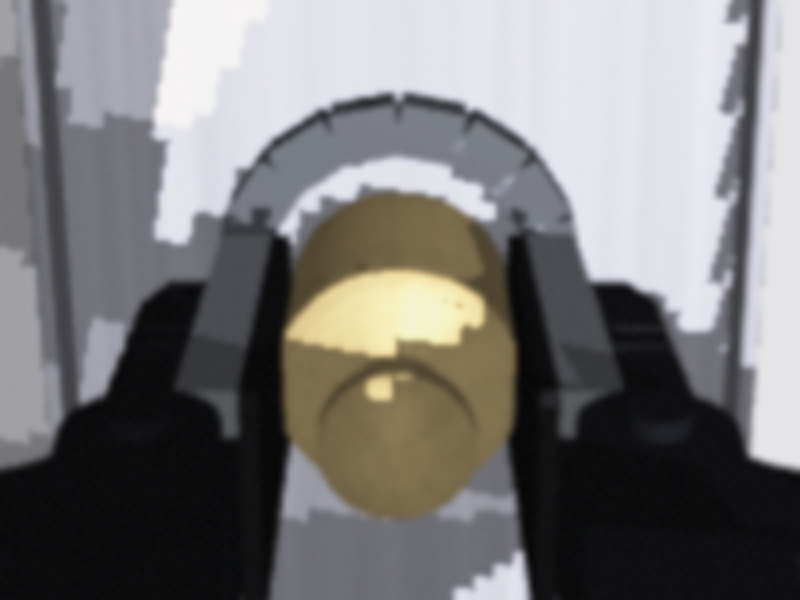

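Request:
{"fn": "move_arm", "kwargs": {
  "steps": [
    [[-0.014, -0.002, 0, 0, 0, 0], [0, 0, 0, 0, 0, 0], [-0.002, 0, -0.02, 0, 0, 0], [0, 0, 0, 0, 0, 0]]
  ]
}}

```text
clock: 9.18
position: [530.2, -22.8, 30.4]
ee_rot: [-1.584, -0.015, 0.196]
force: [-0.3, 0.2, -1.7]
grip_width: 21.9
```

```bash
python3 r.py
```

```text
9.3833 [ 5.307e+02 -2.280e+01  3.080e+01 -6.000e-01  1.000e-01 -9.000e-01
  2.220e+01] [0.1 0.  0.1 0.3 0.4 0.5 0. ] [-1.58385117 -0.01582081  0.19561446]
```

Request:
{"fn": "move_arm", "kwargs": {
  "steps": [
    [[-0.002, 0, -0.018, 0, 0, 0], [0, 0, 0, 0, 0, 0], [0, 0, -0.008, 0, 0, 0], [0, 0, 0, 0, 0, 0]]
  ]
}}

```text
clock: 9.72
position: [531.0, -22.8, 26.9]
ee_rot: [-1.584, -0.017, 0.196]
force: [0.3, -0.1, 0.3]
grip_width: 22.2
```

```bash
python3 r.py
```

```text
9.9167 [ 5.309e+02 -2.280e+01  2.690e+01 -2.000e-01  2.000e-01 -1.400e+00
  2.200e+01] [0.1 0.  0.  0.4 0.5 0.2 0.1] [-1.58402897 -0.0164138   0.19565459]
```

Request:
{"fn": "move_arm", "kwargs": {
  "steps": [
    [[0, 0, -0.008, 0, 0, 0], [0, 0, 0, 0, 0, 0], [0, 0, 0, 0, 0, 0]]
  ]
}}

```text
clock: 10.17
position: [531.9, -22.7, 27.3]
ee_rot: [-1.584, -0.019, 0.196]
force: [-0.8, -0.9, 0.1]
grip_width: 22.3
```

```bash
python3 r.py;  python3 - <<'E'
from h import *
s=snapshot("wrist")
cv2.imwrite("pics/w6.png",cv2.resize(s["img"][220:370,220:420],(800,600),interpolation=2)[:600])
E
```

```text
10.3667 [ 5.317e+02 -2.270e+01  2.700e+01  5.000e-01  3.000e-01 -8.000e-01
  2.190e+01] [0.1 0.  0.1 0.5 0.4 0.6 0.1] [-1.58409032 -0.01791337  0.19568158]
```

View pics/w6.png

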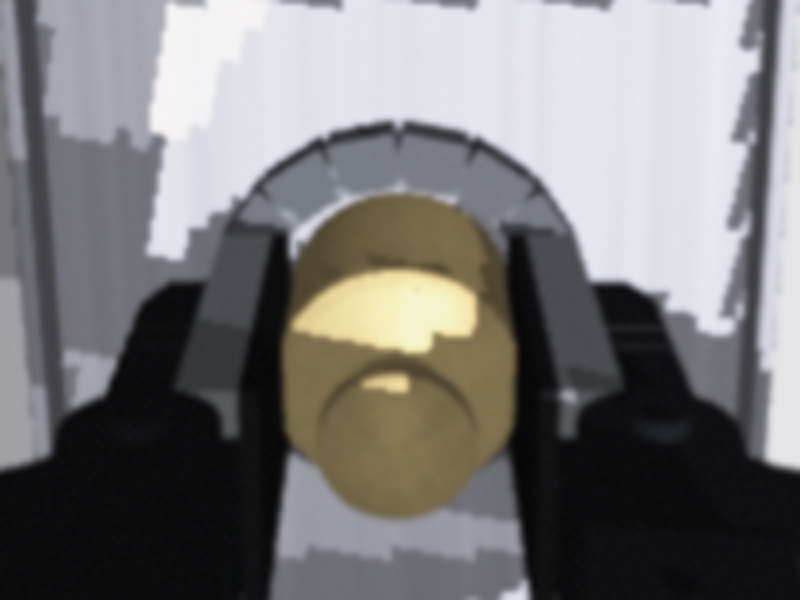

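Request:
{"fn": "move_arm", "kwargs": {
  "steps": [
    [[-0.003, 0, -0.013, 0, 0, 0], [0, 0, 0, 0, 0, 0], [0, 0, 0, 0, 0, 0]]
  ]
}}

```text
clock: 10.67
position: [533.7, -22.5, 27.5]
ee_rot: [-1.584, -0.023, 0.196]
force: [0.7, 0.5, -1.5]
grip_width: 22.0
```

```bash
python3 r.py
```

```text
10.8667 [ 5.333e+02 -2.250e+01  2.710e+01  4.000e-01 -2.000e-01 -7.000e-01
  2.190e+01] [0.2 0.  0.2 0.  0.2 0.6 0.1] [-1.58426458 -0.02152277  0.19584806]
```

Request:
{"fn": "move_arm", "kwargs": {
  "steps": [
    [[-0.013, 0, -0.01, 0, 0.25, 0], [0, 0, 0, 0, 0, 0], [0, 0, 0, 0, 0, 0]]
  ]
}}

```text
clock: 11.12
position: [534.1, -22.6, 27.1]
ee_rot: [-1.581, -0.005, 0.196]
force: [-0.7, -0.0, -1.1]
grip_width: 22.1
```

```bash
python3 r.py; python3 -c "
from h import *
print(read_state()['q'])"
```

```text
11.3167 [ 5.337e+02 -2.260e+01  2.690e+01  2.000e-01 -5.000e-01 -6.000e-01
  2.220e+01] [0.1 0.  0.1 0.2 0.5 0.5 0.2] [-1.58079453 -0.00430051  0.19581642]
[-0.03681755  0.35889191 -0.49130055  0.71411417 -0.00873743 -0.23264083]
```

Request:
{"fn": "move_arm", "kwargs": {
  "steps": [
    [[-0.02, 0, -0.015, 0, 0, 0], [-0.004, 0, 0, 0, 0, 0], [0, 0, 0, 0, 0, 0]]
  ]
}}

```text
clock: 11.57
position: [534.0, -22.6, 27.5]
ee_rot: [-1.582, -0.012, 0.196]
force: [1.0, -0.8, -1.0]
grip_width: 22.1
```

```bash
python3 r.py
```

```text
11.7667 [ 5.335e+02 -2.250e+01  2.700e+01 -4.000e-01  2.000e-01 -4.000e-01
  2.210e+01] [0.2 0.  0.2 0.5 0.5 0.7 0.2] [-1.5819747  -0.01069819  0.19591275]
```

Request:
{"fn": "move_arm", "kwargs": {
  "steps": [
    [[-0.03, 0, -0.02, 0, 0, 0], [0, 0, 0, 0, 0, 0]]
  ]
}}

```text
clock: 11.93
position: [534.6, -22.5, 27.5]
ee_rot: [-1.584, -0.021, 0.196]
force: [-0.4, 0.5, -1.4]
grip_width: 22.3
```

```bash
python3 r.py
```

```text
12.1333 [534.2 -22.6  26.9   1.7  -0.    3.8  21.9] [0.3 0.  0.2 1.2 0.4 2.9 0.2] [-1.58366715 -0.01958941  0.19597065]
```

```bash
python3 r.py; python3 - <<'E'
from h import *
s=snapshot("wrist");sc=snapshot("scene")
a=cv2.resize(s["img"][220:370,260:380],(480,600),interpolation=2)
b=cv2.resize(sc["img"][205:280,255:295],(320,600),interpolation=2)
cv2.imwrite("pics/w7.png",np.hstack([a,b]))
E
```

```text
12.3333 [ 5.341e+02 -2.260e+01  2.680e+01  1.700e+00 -1.000e-01  6.100e+00
  2.220e+01] [0.  0.  0.  0.2 0.7 0.4 0.1] [-1.58361597 -0.01957022  0.1959113 ]
```

View pics/w7.png

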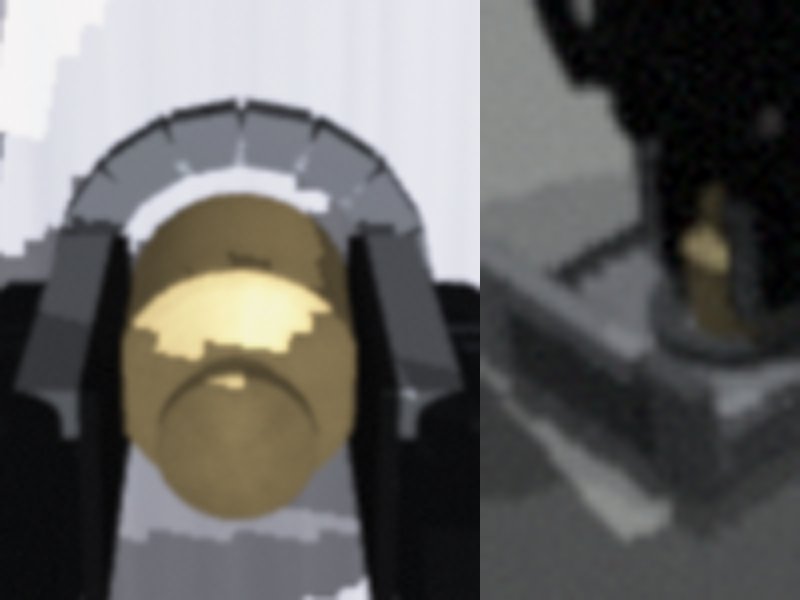

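Request:
{"fn": "move_arm", "kwargs": {
  "steps": [
    [[0, 0, 0, 0, 0, 0], [0, 0, 0, 0, 0, 0], [0, 0, 0, 0, 0, 0], [0, 0, 0, 0, 0, 0]]
  ],
  "fingers": 145
}}

```text
clock: 12.77
position: [531.1, -22.5, 24.7]
ee_rot: [-1.582, -0.014, 0.196]
force: [0.1, 0.2, 0.1]
grip_width: 36.7
```

```bash
python3 r.py; python3 - <<'E'
from h import *
s=snapshot("wrist")
cv2.imwrite("pics/w8.png",cv2.resize(s["img"][220:370,220:420],(800,600),interpolation=2))
E
```

```text
12.9667 [ 5.314e+02 -2.250e+01  2.490e+01  2.000e-01 -0.000e+00  2.000e-01
  3.680e+01] [0.3 0.  0.2 0.2 0.6 0.2 0.2] [-1.58272775 -0.01503155  0.19588906]
```

View pics/w8.png

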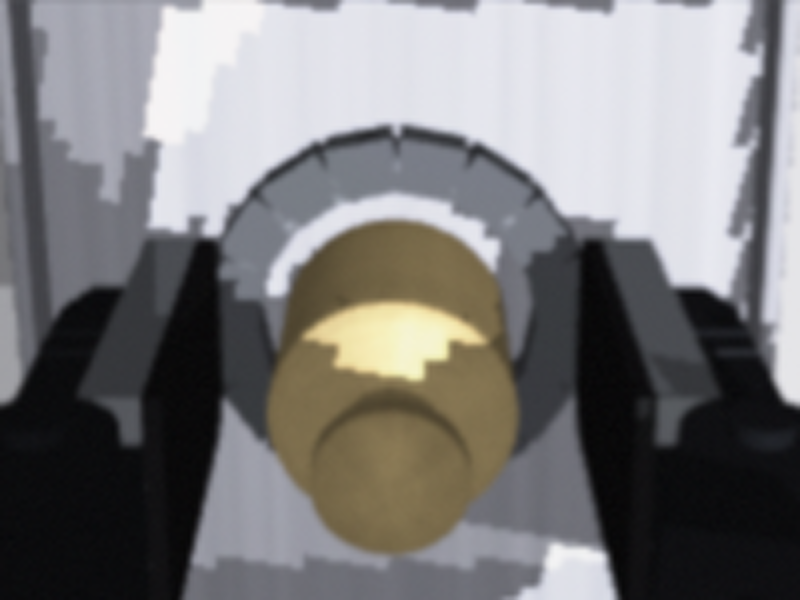

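Request:
{"fn": "move_arm", "kwargs": {
  "steps": [
    [[0, 0, 0.06, 0, 0, 0], [0, 0, 0.1, 0, 0, 0], [0, 0, 0.15, 0, 0, 0], [0, 0, 0.15, 0, 0, 0], [0, 0, 0.15, 0, 0, 0], [0, 0, 0, 0, 0, 0]]
  ]
}}

```text
clock: 13.52
position: [529.3, -22.5, 121.6]
ee_rot: [-1.582, -0.011, 0.196]
force: [0.6, -0.5, -0.1]
grip_width: 36.8
```

```bash
python3 r.py; python3 - <<'E'
from h import *
s=snapshot("wrist")
for t in("weight_100g","press_face"):
    print(t,[(round(d["p"],2),toW(s,d["centre"]).round().tolist(),proj(s,toW(s,d["centre"])).round().tolist()) for d in find_in("wrist",t)[:2]])
E
```

```text
13.7167 [ 5.271e+02 -2.240e+01  1.179e+02 -2.000e-01 -3.000e-01 -8.000e-01
  3.670e+01] [1.  0.  1.4 0.4 0.3 0.6 0.3] [-1.58007406 -0.00391307  0.19590165]
weight_100g [(0.9, [531.0, -22.0, 41.0], [321.0, 255.0]), (0.8, [512.0, -192.0, 21.0], [70.0, 169.0])]
press_face [(0.84, [525.0, -22.0, 17.0], [323.0, 236.0])]
```

Request:
{"fn": "move_arm", "kwargs": {
  "steps": [
    [[-0.12, -0.03, 0, 0, 0, 0], [-0.12, -0.03, 0, 0, 0, 0], [-0.12, -0.03, 0, 0, 0, 0], [-0.12, -0.03, 0, 0, 0, 0], [0, 0, 0, 0, 0, 0], [0, 0, 0, 0, 0, 0], [0, 0, 0, 0, 0, 0]]
  ],
  "fingers": 255
}}

```text
clock: 14.45
position: [447.6, -40.3, 109.9]
ee_rot: [-1.577, 0.007, 0.196]
force: [-0.0, -0.6, 0.3]
grip_width: 0.1
```

```bash
python3 r.py; python3 - <<'E'
from h import *
s=snapshot("wrist");st=read_state()
d=np.array([np.cos(.193),np.sin(.193),0]);l=np.array([-d[1],d[0],0])
g=cv2.cvtColor(s["img"],cv2.COLOR_BGR2GRAY)
c=np.array([485.8,-34,43])
print([proj(s,c+o*l).round() for o in(-40,0,40)])
cv2.imwrite("pics/w9.png",s["img"])
t=snapshot("top");print([(proj(t,c+o*l)).round() for o in(-40,0,40)]);cv2.imwrite("pics/top9.png",t["img"])
E
```

```text
14.65 [ 4.484e+02 -4.020e+01  1.101e+02 -1.000e-01  2.000e-01  0.000e+00
  0.000e+00] [0.2 0.  0.1 0.5 0.6 0.3 0.3] [-1.57731276  0.00540464  0.19688559]
[array([255., 310.]), array([320., 310.]), array([385., 311.])]
[array([321., 272.]), array([301., 277.]), array([281., 281.])]
```

View pics/w9.png

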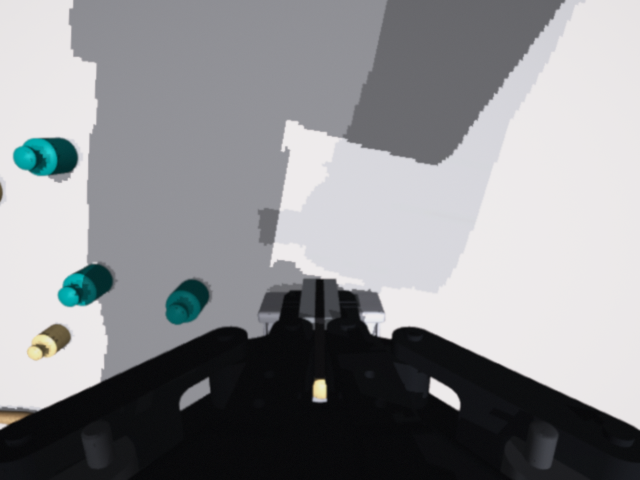

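Request:
{"fn": "move_arm", "kwargs": {
  "steps": [
    [[0, 0, -0.15, 0, 0, 0], [0, 0, -0.15, 0, 0, 0], [0, 0, -0.15, 0, 0, 0], [0, 0, -0.1, 0, 0, 0], [0, 0, 0, 0, 0, 0], [0, 0, 0, 0, 0, 0]]
  ]
}}

```text
clock: 15.25
position: [452.7, -39.9, 26.6]
ee_rot: [-1.579, -0.0, 0.198]
force: [-0.7, -0.1, 0.2]
grip_width: 0.1
```

Request:
{"fn": "move_arm", "kwargs": {
  "steps": [
    [[0, 0, -0.04, 0, 0, 0], [0.03, 0.006, -0.02, 0, 0, 0], [0.03, 0.006, 0, 0, 0, 0], [0.03, 0.006, 0, 0, 0, 0], [0, 0, 0, 0, 0, 0]]
  ]
}}

```text
clock: 15.67
position: [470.8, -37.1, 20.1]
ee_rot: [-1.58, -0.005, 0.198]
force: [1.4, -0.3, -0.7]
grip_width: 0.3
```

Request:
{"fn": "move_arm", "kwargs": {
  "steps": [
    [[0.03, 0.006, 0, 0, 0, 0], [0.03, 0.006, 0, 0, 0, 0], [0.03, 0.006, 0, 0, 0, 0], [0.03, 0.006, 0, 0, 0, 0]]
  ]
}}

```text
clock: 16.0
position: [486.7, -33.7, 20.1]
ee_rot: [-1.581, 0.001, 0.198]
force: [-5.6, -1.9, 2.0]
grip_width: -0.1
```

Request:
{"fn": "move_arm", "kwargs": {
  "steps": [
    [[0.03, 0.006, 0, 0, 0, 0], [0.03, 0.006, 0, 0, 0, 0], [0.03, 0.006, 0, 0, 0, 0], [0.03, 0.006, 0, 0, 0, 0], [0.03, 0.006, 0, 0, 0, 0]]
  ]
}}

```text
clock: 16.42
position: [505.4, -29.5, 18.4]
ee_rot: [-1.58, 0.012, 0.197]
force: [-5.9, -1.3, 3.0]
grip_width: -0.2
```

Request:
{"fn": "move_arm", "kwargs": {
  "steps": [
    [[0.03, 0.006, 0.005, 0, -0.1, 0], [0.03, 0.006, 0, 0, -0.1, 0], [0.03, 0.006, 0, 0, 0, 0]]
  ]
}}

```text
clock: 16.67
position: [515.0, -27.2, 17.2]
ee_rot: [-1.584, 0.004, 0.197]
force: [-7.0, -1.9, 2.4]
grip_width: -0.1
```

Request:
{"fn": "move_arm", "kwargs": {
  "steps": [
    [[0.025, 0.005, 0.003, 0, 0, 0], [0.025, 0.005, 0.003, 0, 0, 0]]
  ]
}}

```text
clock: 16.83
position: [519.8, -26.1, 16.9]
ee_rot: [-1.584, 0.01, 0.196]
force: [-6.5, -2.8, 3.1]
grip_width: 0.0
```

Request:
{"fn": "move_arm", "kwargs": {
  "steps": [
    [[0.025, 0.005, 0.003, 0, 0, 0]]
  ]
}}

```text
clock: 16.92
position: [522.2, -25.6, 16.9]
ee_rot: [-1.584, 0.013, 0.196]
force: [-6.1, -1.3, 2.7]
grip_width: -0.4
```

Request:
{"fn": "move_arm", "kwargs": {
  "steps": [
    [[0.025, 0.005, 0.003, 0, 0, 0]]
  ]
}}

```text
clock: 17.0
position: [524.4, -25.1, 16.8]
ee_rot: [-1.584, 0.017, 0.196]
force: [-6.2, -2.2, 2.9]
grip_width: 0.2
```

Request:
{"fn": "move_arm", "kwargs": {
  "steps": [
    [[0.02, 0.004, 0.003, 0, 0, 0]]
  ]
}}

```text
clock: 17.08
position: [526.1, -24.7, 16.8]
ee_rot: [-1.584, 0.02, 0.195]
force: [-6.6, -1.9, 3.2]
grip_width: 0.2
```

Request:
{"fn": "move_arm", "kwargs": {
  "steps": [
    [[0.02, 0.004, 0.003, 0, 0, 0]]
  ]
}}

```text
clock: 17.17
position: [527.6, -24.3, 16.7]
ee_rot: [-1.584, 0.024, 0.195]
force: [-6.2, -1.6, 3.0]
grip_width: 0.2
```

Request:
{"fn": "move_arm", "kwargs": {
  "steps": [
    [[0.017, 0.0035, 0.003, 0, -0.1, 0]]
  ]
}}

```text
clock: 17.25
position: [529.1, -24.1, 16.6]
ee_rot: [-1.586, 0.018, 0.195]
force: [-6.5, -2.4, 2.7]
grip_width: 0.1
```

Request:
{"fn": "move_arm", "kwargs": {
  "steps": [
    [[0.017, 0.0035, 0.003, 0, -0.1, 0]]
  ]
}}

```text
clock: 17.33
position: [530.2, -23.8, 16.4]
ee_rot: [-1.588, 0.013, 0.195]
force: [-6.6, -2.4, 2.9]
grip_width: 0.0
```

Request:
{"fn": "move_arm", "kwargs": {
  "steps": [
    [[0.017, 0.0035, 0.003, 0, -0.05, 0]]
  ]
}}

```text
clock: 17.42
position: [531.2, -23.6, 16.3]
ee_rot: [-1.589, 0.012, 0.194]
force: [-6.3, -2.0, 3.2]
grip_width: 0.2
```

Request:
{"fn": "move_arm", "kwargs": {
  "steps": [
    [[0.017, 0.0035, 0.003, 0, -0.05, 0]]
  ]
}}

```text
clock: 17.5
position: [532.2, -23.4, 16.2]
ee_rot: [-1.59, 0.011, 0.194]
force: [-6.5, -1.6, 3.1]
grip_width: -0.5
```

Request:
{"fn": "move_arm", "kwargs": {
  "steps": [
    [[0.018, 0.0035, 0.003, 0, 0, 0], [0.018, 0.0035, 0.003, 0, 0, 0]]
  ]
}}

```text
clock: 17.67
position: [534.0, -22.9, 16.0]
ee_rot: [-1.59, 0.018, 0.194]
force: [-6.6, -2.3, 2.8]
grip_width: -0.0
```

Request:
{"fn": "move_arm", "kwargs": {
  "steps": [
    [[0.018, 0.0035, 0.003, 0, 0, 0]]
  ]
}}

```text
clock: 17.75
position: [535.1, -22.6, 15.9]
ee_rot: [-1.591, 0.021, 0.193]
force: [-6.5, -2.4, 2.6]
grip_width: 0.0
```

Request:
{"fn": "move_arm", "kwargs": {
  "steps": [
    [[0.02, 0.004, 0.005, 0, -0.05, 0], [0.018, 0.0035, 0.005, 0, -0.05, 0]]
  ]
}}

```text
clock: 17.92
position: [537.3, -22.2, 15.9]
ee_rot: [-1.593, 0.021, 0.193]
force: [-9.2, -3.2, 3.5]
grip_width: 0.3
```

Request:
{"fn": "move_arm", "kwargs": {
  "steps": [
    [[0.018, 0.0035, 0.005, 0, -0.05, 0]]
  ]
}}

```text
clock: 18.0
position: [537.4, -22.2, 15.8]
ee_rot: [-1.594, 0.022, 0.192]
force: [-9.4, -3.0, 4.6]
grip_width: -0.1
```

Request:
{"fn": "move_arm", "kwargs": {
  "steps": [
    [[0.022, 0.004, 0.003, 0, -0.05, 0]]
  ]
}}

```text
clock: 18.08
position: [537.6, -22.1, 15.4]
ee_rot: [-1.595, 0.023, 0.192]
force: [-11.5, -2.4, 4.9]
grip_width: -0.0
```

Request:
{"fn": "move_arm", "kwargs": {
  "steps": [
    [[0.026, 0.005, 0.003, 0, 0, 0]]
  ]
}}

```text
clock: 18.17
position: [537.6, -21.9, 14.8]
ee_rot: [-1.595, 0.031, 0.192]
force: [-11.8, -2.4, 5.7]
grip_width: -0.5
```

Request:
{"fn": "move_arm", "kwargs": {
  "steps": [
    [[0.032, 0.006, 0.006, 0, 0, 0]]
  ]
}}

```text
clock: 18.25
position: [537.7, -21.7, 14.5]
ee_rot: [-1.595, 0.039, 0.191]
force: [-13.5, -4.0, 6.6]
grip_width: 0.2
```

Request:
{"fn": "move_arm", "kwargs": {
  "steps": [
    [[-0.01, -0.002, 0.01, 0, 0, 0], [-0.015, -0.003, 0.005, 0, 0, 0], [-0.02, -0.004, 0.005, 0, 0, 0], [-0.03, -0.006, 0, 0, 0, 0], [-0.03, -0.006, 0, 0, 0, 0], [0, 0, 0, 0, 0, 0]]
  ]
}}

```text
clock: 18.75
position: [521.5, -24.7, 16.4]
ee_rot: [-1.594, 0.041, 0.191]
force: [0.5, -0.6, -0.7]
grip_width: 0.1
```

```bash
python3 r.py
```

```text
18.95 [ 5.222e+02 -2.470e+01  1.650e+01  3.000e-01 -1.000e-01  2.000e-01
  0.000e+00] [0.1 0.  0.  0.5 0.3 0.5 0.2] [-1.5944736   0.04084164  0.19106793]
```

Request:
{"fn": "move_arm", "kwargs": {
  "steps": [
    [[-0.05, -0.01, 0, 0, 0, 0], [-0.1, -0.02, 0, 0, 0, 0], [-0.1, -0.02, 0.1, 0, 0, 0], [-0.1, -0.02, 0.2, 0, 0, 0], [-0.1, -0.02, 0.2, 0, 0, 0], [0, 0, 0.2, 0, 0, 0], [0, 0, 0.2, 0, 0, 0], [0, 0, 0, 0, 0, 0]]
  ]
}}

```text
clock: 19.62
position: [445.7, -38.6, 154.0]
ee_rot: [-1.593, 0.047, 0.192]
force: [1.2, 0.8, 0.5]
grip_width: 0.2
```

```bash
python3 r.py; python3 - <<'E'
from h import *
s=snapshot("wrist");sc=snapshot("scene")
a=cv2.resize(s["img"],(400,300));b=cv2.resize(sc["img"][150:390,220:460],(600,600),interpolation=2)
c=np.zeros((600,200,3),np.uint8);a=cv2.resize(s["img"][200:480,240:400],(200,350));c[:350]=a
cv2.imwrite("pics/f.png",np.hstack([b,c]))
for n in("wrist","scene"):
  S={"wrist":s,"scene":sc}[n]
  for t in("weight_100g","press_face","weight_50g","weight_200g","lab_timer"):
    print(n,t,[(round(d["p"],2),toW(S,d["centre"]).round().tolist()) for d in find_in(n,t)[:4]])
E
```

```text
19.8167 [ 4.438e+02 -3.840e+01  1.498e+02 -5.000e-01 -1.000e-01 -1.000e-01
  1.000e-01] [0.8 0.1 1.4 0.6 0.6 0.5 0.1] [-1.59060257  0.05458681  0.1920631 ]
wrist weight_100g [(0.87, [428.0, -217.0, 24.0]), (0.75, [504.0, -120.0, 26.0]), (0.54, [580.0, -13.0, 20.0]), (0.23, [460.0, -275.0, 27.0])]
wrist press_face [(0.5, [569.0, -14.0, 24.0])]
wrist weight_50g [(0.56, [561.0, -219.0, 23.0])]
wrist weight_200g [(0.72, [458.0, -272.0, 30.0])]
wrist lab_timer []
scene weight_100g [(0.54, [510.0, -204.0, 24.0]), (0.53, [506.0, -128.0, 23.0]), (0.39, [586.0, -19.0, 29.0])]
scene press_face [(0.57, [547.0, -29.0, 27.0]), (0.27, [634.0, -165.0, 18.0])]
scene weight_50g [(0.71, [565.0, -228.0, 18.0])]
scene weight_200g [(0.78, [460.0, -291.0, 30.0]), (0.43, [631.0, -29.0, 68.0])]
scene lab_timer [(0.84, [637.0, -166.0, 17.0])]
```

View pics/f.png

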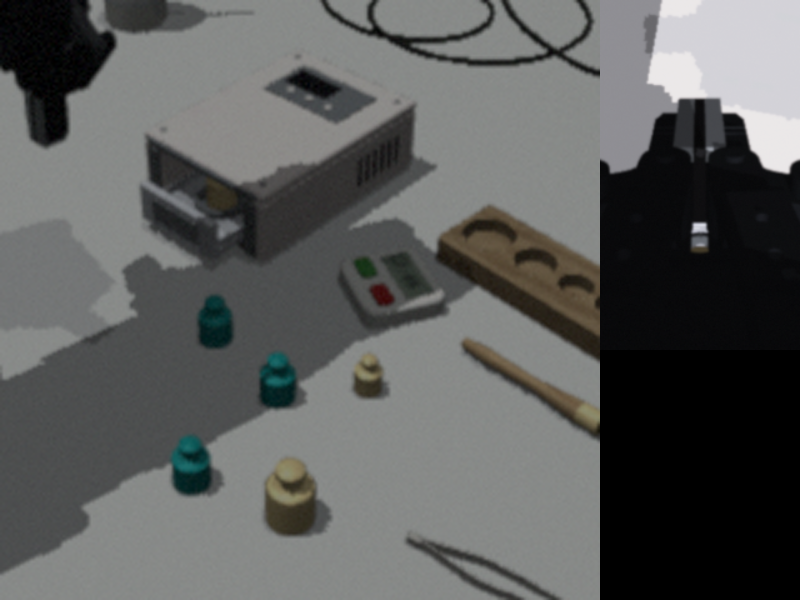

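```bash
python3 - <<'E'
from h import *
c=np.array([589,-13,0.])
for n in("scene","wrist"):
    s=snapshot(n)
    print(n,"pred base/top",proj(s,c+[0,0,17]).round(),proj(s,c+[0,0,53]).round())
    for t in("weight_100g","tray"):
      for r in cut_out(n,t)[:4]:
        v,u=np.nonzero(r["region"]);print(t,round(r["p"],2),u.min(),u.max(),v.min(),v.max(),len(u))
print(read_state()["clock"],read_state()["force"])
E
```

```text
scene pred base/top [308. 232.] [308. 217.]
weight_100g 0.7 299 312 268 289 257
weight_100g 0.66 324 338 292 313 270
weight_100g 0.56 289 304 325 347 300
weight_100g 0.49 303 314 222 233 109
tray 0.76 276 317 219 254 853
wrist pred base/top [320. 405.] [319. 435.]
weight_100g 0.97 93 138 263 298 1214
weight_100g 0.84 186 222 277 313 994
weight_100g 0.72 61 113 154 186 1373
tray 0.6 314 325 379 395 190
20.7167 [-0.32460078  0.60739817  0.39690687]
```

```bash
python3 -c "
from bench import *
print(job_done())"
```

```text
the job is handed in; nothing more can be done
None
```

The middle brass weight is standing in the tray's pocket, the tray is latched in, and I handed the job in at about 20.7 s of the 58 s allowed.

- **Weight:** I gripped it and set it into the ring. The close-up after release showed it upright inside the bore.
- **Press:** I closed the gripper and pressed the tray's front slowly along its axis. It met the buffer about 63 mm in. The highest force I read was about 14 N, inside the sound-press range and well under 20 N.
- **Tray stays in:** I backed off and moved well clear. The scene picture showed the tray held in, and a check about 1 s later agreed. The tool force was about zero.
- **Other things:** The other two brass weights and the timer showed where they were before. None of my moves went near them.

**Less certain:**
- With the tray in, the housing roof hides the top of the weight. That it still stands rests on the part that shows, which lies within a few pixels of where an upright weight should be. The wrist camera could not confirm it, because the gripper blocked that view.
- One wrist-camera and one scene estimate of the tray front were about 25 mm or more off from where the press left it. I took these as detector error because the scene picture and the arm's own position agree.
- Small moves at the pocket stuck in the arm joints. The weight drifted about 2–3 mm off centre and took about 6 N downward before release, but it stayed inside the bore.

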